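Bolt the phone lockbox through its L-shaped slot

TASK

Lock the grey steel box of returned phones: with a fingertip push the black latch knob along its slot to the corner, then push it sideways down the short leg fully home to the end of the slot, and take the hand away. Only push the knob, gently: do not squeeze it or pull it up. Leave the phones, padlock and other things lying where they are.

Things in the scene. Friction and masses are not known exactly. Their poses are not given: they have to be found in the camera images.
- lockbox: Grey steel cash box, 206 (x) x 306 (y) x 80 mm high, immovable on the table. Origin: centre of its underside; z up. On its flat lid (80 mm above the origin) sits a latch housing; a phone lies on the lid's -y side and a padlock on its +y side, at the -x end.
- housing_top (a point): Centre of the top face of the bare-metal latch housing, 140 (x) x 120 (y) x 14 mm, centred on the box's lid: 94 mm above the box's origin. A 15 mm wide L-shaped slot is cut in it: a long leg 80 mm along the box's +x, then a right-angle turn and a short leg 60 mm along the box's -y.
- keeper_top (a point): Centre of the top of the low steel keeper on the lid's +x rim, 14 (x) x 36 (y) mm, its top 99 mm above the box's origin. The flat dark steel bolt, which moves with the knob along the long leg, enters it.
- bolt_along (a joint): Travel of the knob along the long leg, m: 0 at the start of the slot, 0.080 at the corner. Friction about 2 N holds it where it is left. At the start somewhere in the first 30 mm. It only leaves the long leg when it is within about 1.5 mm of the corner.
- bolt_across (a joint): Travel of the knob along the short leg (box -y), m: 0 on the long leg, 0.060 at the closed end. Friction about 2 N holds it where it is left. 0 to 0.0015 of sideways play on the long leg.
- knob_top (a point): Centre of the top face of the latch knob: an upright black plastic cylinder, 24 mm in diameter and 34 mm high, on a 12 mm steel pin that runs in the slot. This point is 132 mm above the box's origin; the knob's lower edge is 98 mm above it, 4 mm over the housing. It cannot turn. It can be drawn up 8 mm against a spring (3 N preload, 400 N/m), which must not happen.
- slot_start (a point): Centre of the slot at the beginning of the long leg (knob centre there when bolt_along is 0), on the housing's top face, 94 mm above the box's origin.
- slot_corner (a point): Knob centre at the slot's corner, on the housing's top face.
- slot_end (a point): Knob centre at the closed end of the short leg, on the housing's top face.
- phone_on_lid: Bystander: phone 150 x 73 x 9 mm lying on the lid beside the housing; origin at the centre of its underside, long side along its x.
- padlock: Bystander: brass padlock lying on the lid, 65 x 40 x 18 mm; origin under the brass body's centre, shackle to its +x.
- phone_red: Bystander: phone in a red case, 150 x 73 x 9 mm, on the table; origin at the centre of its underside.
- phone_pale: Bystander: pale phone, 150 x 73 x 9 mm, on the table; origin at the centre of its underside.
- stapler: Bystander: stapler 130 x 36 x 49 mm on the table; origin at the centre of its underside.
- tape: Bystander: roll of clear tape lying flat, 84 mm across, 24 mm high; origin at the centre of its underside.
- pen_cup: Bystander: dark steel pen cup 76 mm across, 90 mm high, pens to 140 mm; origin at the centre of its underside.

How it is judged (in metres and radians):
On the way, in this order (a step that is already met when the one before it is completed fails the run):
1. the knob has been pushed along the long leg to the corner (value of joint bolt_along above 0.076 m and value of joint bolt_across below 0.012 m).
2. the knob has been pushed along the short leg to its end (value of joint bolt_along above 0.076 m and value of joint bolt_across above 0.055 m), for 0.1 s.
At the end, for the whole second after the job is handed in: The knob rests within 5 mm of the closed end of the short leg (bolt_across above 55 of 60 mm, bolt_along above 76 of 80 mm), still, and not drawn up (all of step 2 and velocity of joint bolt_across between -0.01 and 0.01 m/s and z of knob_top in the frame of lockbox below 0.134 m); the robot touches nothing.
It fails at once if the knob is pulled up by more than 4 mm (z of knob_top in the frame of lockbox above 0.136 m).
It fails at once if the knob or the box is forced or squeezed with more than 40 N (contact force between the fingers and lockbox above 40 N).
It fails at once if a phone, the padlock, the stapler, the tape roll or the pen cup is moved more than 20 mm or lifted (distance of any of phone_on_lid, padlock, phone_red, phone_pale, stapler, tape, pen_cup from where it was at the start of the episode above 0.02 m).
It also fails if it takes over 51 s, if anything falls off the work surface, if the arm or the gripper's body presses on something with over 40 N, if the wrist force passes 120 N, or if a joint passes its speed limit or range.

ROBOT

A 6-joint arm with a two-finger parallel gripper is mounted at the origin on the work surface. World frame = base frame: x ahead of the robot, y to its left, z up, the work surface at z = 0. Lengths are in mm, angles in rad, forces in N, time in s.
With the tool pointing down it reaches from about 400 to 925 mm from the base axis. Payload 12.5 kg.
Tool frame: the origin (TCP) lies on the centre line of the jaws, within the pads' length; the fingertips stand 14 mm ahead of it and the grasp point (between the pads) lies 5 mm behind it; z points along the fingers, y is the direction in which the jaws open and shut (so a half turn about z gives the same grasp; the last joint's range is limited). The gripper opens to 95 mm and grips with 3 to 60 N. Pads are 20 mm wide; open, the fingers measure 119 mm over their backs; the gripper's body (75 mm by 180 mm) begins 59 mm behind the grasp point.
Start: joints at [1.092, 0.491, 1.559, -0, 1.092, -0.106], TCP at [227.625, 582.093, 228.661] pointing down, gripper open.
Joint ranges: [-3.1, 3.1], [-0.84, 2.19], [0.05, 2.79], [-1.13, 4.28], [0.06, 2.93], [-2.69, 2.69]. Speed limits (rad/s): [2.22, 2.22, 2.79, 3.14, 3.14, 3.14].

INTERFACE

Orientations are given as [roll, pitch, yaw] about the fixed x, y, z axes, in that order (R = Rz(yaw) Ry(pitch) Rx(roll)).
In Python, from cell import * gives the robot as it stands.
- The arm moves only by the tool play_rows, never from a script. Its argument "moves" is a list of rows, each a list of 7 numbers: the shift along the tool's x, y, z in m, then the turn, a rotation vector about the tool's x, y, z in rad, then the opening in per cent of the stroke, from 0 (shut) to 100 (fully open). In form: [[tx, ty, tz, ax, ay, az, claw], ...]. A call has 1 to 8 rows; each row shifts and turns the pose as measured when the row begins, along the tool's axes as they then stand; what a row does not reach is not made up. A row lasts 1/10 s, in which the tool goes at most 50 mm and 8.59 degrees, less where a joint would pass 70% of its speed; a pose out of reach is approached as far as the arm can. A call is refused whole if a number of a shift passes 0.05 or a number of a turn 0.15, either way. A call with a gripper value outside its range is refused whole. The fingers move at their own pace and stop on an object; the grip force is fixed at half the most. Time passes only in rows, so rows that do not move let the fingers close. It gives the time, the measured TCP pose, the force and the opening at its end, in the units of the state.
- state(): the state, without advancing time (a new reading comes with each control period).
- read_camera(name): name is "scene" or "top" or "wrist"; returns a dict with "img" (480x640x3 uint8, red, green, blue), "fx", "fy", "cx", "cy" (pixels), "R" (3x3) and "t" (3): a world point X has camera coordinates R X + t. Camera axes: x right, y down, z forward; pixel columns grow to the right and rows downward; lengths in mm; the calibration is good to about 2 mm. A picture is of the moment at which its call begins. There is no depth.
- job_done(): hands the job in, once; it reports no verdict.
The state is a dict: "t": time; "joints": joint angles; "qvel": joint speeds; "tau": joint torques, N m; "eef_pos": TCP position; "tcp_rot": TCP orientation; "ft_force": force on the tool from outside, world axes, zero at the start; "moment": the same for the moment, N m; "opening": opening from 0.0 (shut) to 1.0 (fully open).
Only numpy, scipy, OpenCV 4.12 (cv2) and the standard library are available. Lean on these libraries where they do the work, as an engineer would, in place of code of your own. Each camera call takes 0.05 s, during which the arm holds its last target.

## Working session

There is one attempt and no reset: what is moved stays moved. The work goes in short steps, Python scripts to look and compute and a tool call to move; the robot and the scene stay as the last step left them, time stands still between calls to the robot, and variables do not carry over. Pictures are saved under pics/ and viewed, and the job is handed in when it is done.

Besides the shell and the picture viewer there is one more tool, called after "Emit:" as name([rows], argument=value, ...), one row to a line, values as JSON. play_rows: Moves the arm, as the interface text tells. Its arguments: {"type":"object","properties":{"moves":{"type":"array"}},"required":["moves"]}

```bash
mkdir -p pics; python3 - <<'E'
from cell import *
import cv2
s=state();print(s)
for n in("scene","top","wrist"):
    c=read_camera(n);cv2.imwrite(f"pics/{n}0.png",c["img"][:,:,::-1])
    print(n,c["fx"],c["fy"],c["cx"],c["cy"],c["R"],c["t"])
E
```

```text
{'t': 0.0, 'joints': array([ 1.09243219e+00,  4.91601595e-01,  1.55946892e+00,  8.85002813e-06,
        1.09168024e+00, -1.05622432e-01]), 'qvel': array([-0.00039972,  0.00035955, -0.00012665,  0.0007821 , -0.00165091,
       -0.00020367]), 'tau': array([ 1.43276138e-03, -6.12659454e+01, -2.58178872e+01,  6.92862435e-02,
        4.82371054e-02, -1.03144980e-04]), 'eef_pos': array([227.489313  , 581.88015319, 228.02891437]), 'tcp_rot': array([-3.14044183e+00, -1.29900017e-04,  2.76884679e+00]), 'ft_force': array([0.02274412, 0.26590762, 0.08344921]), 'moment': array([0.0130484 , 0.00898307, 0.0005726 ]), 'opening': 1.0002172698253022}
scene 511.43987615479773 511.43987615479773 324.48757380764135 244.62606841494525 [[ 0.25841379  0.96593218 -0.01404793]
 [ 0.58787313 -0.16877847 -0.79115044]
 [-0.76656865  0.19618579 -0.61146025]] [-183.95780799 -260.21842053 1505.34729773]
top 499.17261328859814 499.17261328859814 318.0445493152922 231.28901100817927 [[ 2.65983198e-02 -9.99644912e-01  1.60590146e-03]
 [-9.95760408e-01 -2.66364017e-02 -8.80438019e-02]
 [ 8.80553141e-02  7.42724110e-04 -9.96115310e-01]] [  13.55329881  608.88188567 1031.89697567]
wrist 363.05544905558776 363.05544905558776 316.74494482311917 241.0914313605385 [[ 3.63939437e-01  9.31422542e-01 -3.65707029e-04]
 [ 9.04185755e-01 -3.53202759e-01  2.40199773e-01]
 [ 2.23598315e-01 -8.77488374e-02 -9.70723408e-01]] [-624.32304734  -27.7749638   390.01773802]
```

View pics/scene0.png

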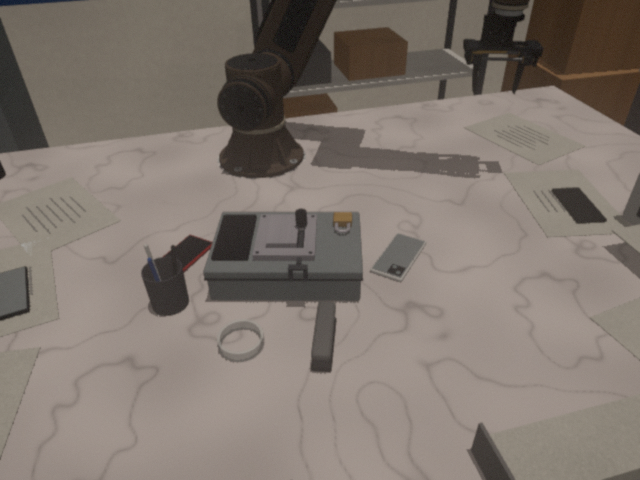

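View pics/top0.png

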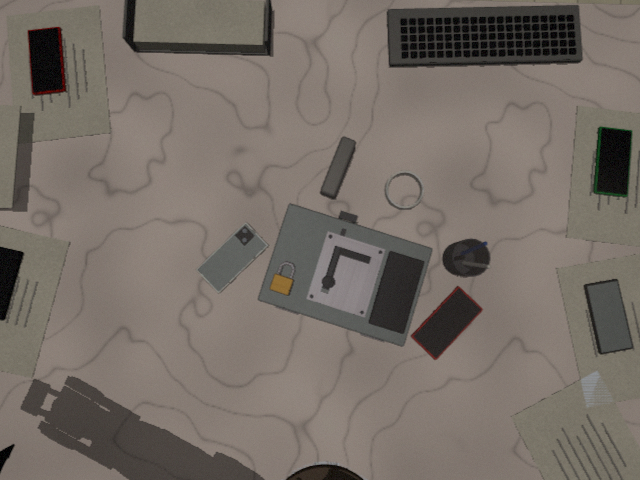

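View pics/wrist0.png

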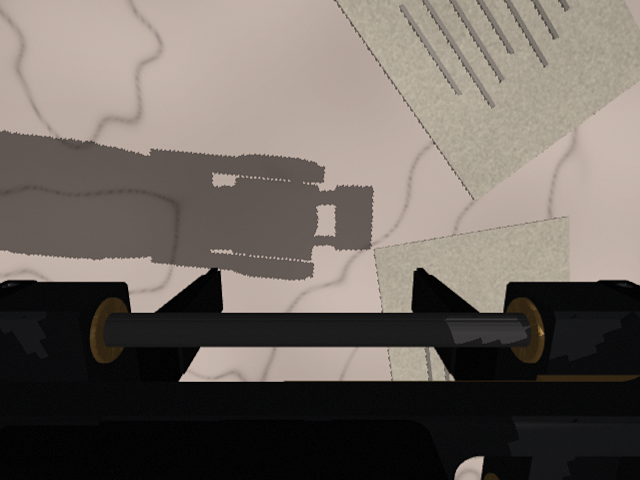

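The scene view shows the box centrally with the knob at about (301,218). In the top view the box corners are near (290,204), (432,247), (405,346) and (258,299), and the knob is near (328,283). The slot runs up towards (340,247), then right. Next I'll measure these.

```bash
cat > h.py <<'E'
from cell import *
import cv2, numpy as np
def ray(c,u,v):
    d=c["R"].T@np.array([(u-c["cx"])/c["fx"],(v-c["cy"])/c["fy"],1.]);o=-c["R"].T@c["t"];return o,d
def onz(c,u,v,z):
    o,d=ray(c,u,v);return o+d*(z-o[2])/d[2]
def proj(c,X):
    p=c["R"]@np.asarray(X,float)+c["t"];return np.array([c["fx"]*p[0]/p[2]+c["cx"],c["fy"]*p[1]/p[2]+c["cy"]])
E
python3 - <<'E'
from h import *
c=read_camera("top");im=c["img"]
cv2.imwrite("pics/topcrop.png",cv2.resize(im[195:355,250:440,::-1],None,fx=4,fy=4,interpolation=cv2.INTER_CUBIC)[:600])
hsv=cv2.cvtColor(im,cv2.COLOR_RGB2HSV);
for p in [(275,270),(320,250),(350,290),(300,225),(230,350)]: print(p,hsv[p[1],p[0]],im[p[1],p[0]])
s=read_camera("scene")
cv2.imwrite("pics/scenecrop.png",cv2.resize(s["img"][190:310,190:380,::-1],None,fx=4,fy=4,interpolation=cv2.INTER_CUBIC))
E
```

```text
(275, 270) [50  8 96] [94 96 93]
(320, 250) [60 11 95] [91 95 91]
(350, 290) [  0  15 140] [140 132 132]
(300, 225) [38 11 94] [93 94 90]
(230, 350) [ 14  38 135] [135 124 115]
```

View pics/topcrop.png

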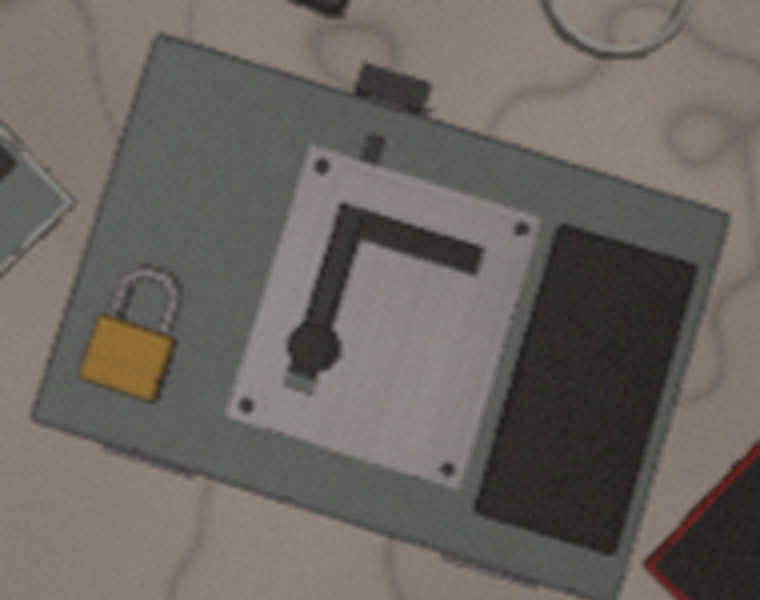

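View pics/scenecrop.png

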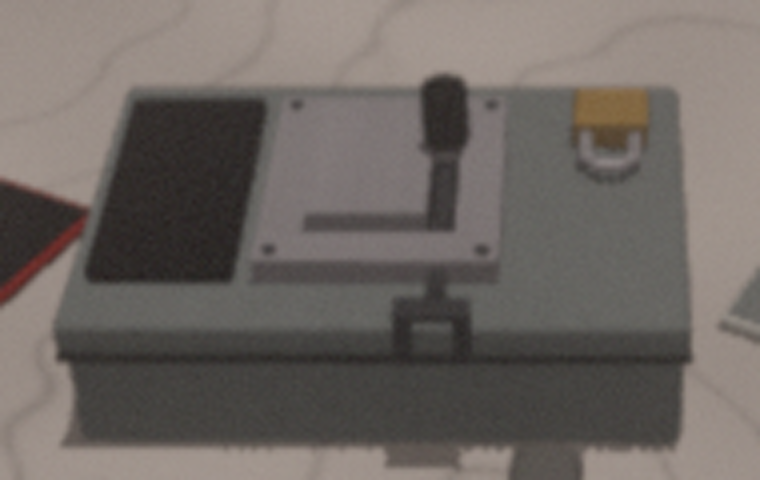

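The crop shows the housing plate with corners near (310,147), (540,220), (462,490) and (228,412) in crop pixels. The knob top is near (314,347). The slot corner is near (350,212) and its closed end near (480,262).

```bash
python3 - <<'E'
from h import *
c=read_camera("top");im=c["img"]
f=lambda x,y:(250+(x+.5)/4-.5,195+(y+.5)/4-.5)
# housing mask in subcrop
sub=cv2.resize(im[195:355,250:440],None,fx=4,fy=4,interpolation=cv2.INTER_CUBIC)
g=sub.min(2); m=(cv2.GaussianBlur(g,(0,0),2)>112).astype(np.uint8)
poly=np.array([(295,125),(560,205),(475,510),(205,425)]);k=np.zeros_like(m);cv2.fillPoly(k,[poly],1);m&=k
cs,_=cv2.findContours(m,0,2);cc=max(cs,key=cv2.contourArea);r=cv2.minAreaRect(cc);b=cv2.boxPoints(r);print(b)
P=np.array([onz(c,*f(*q),94) for q in b]);print(P.round(1));cen=P.mean(0)
print("H",cen,[np.linalg.norm(P[i]-P[i-1]).round(1) for i in range(4)])
L=np.array([onz(c,*f(*q),80) for q in [(160,36),(729,214),(615,603),(34,417)]]);print("lid",L.round(1),L.mean(0),[np.linalg.norm(L[i]-L[i-1]).round(1) for i in range(4)])
for n,q,z in [("corner",(350,212),94),("knob",(314,347),132),("end",(480,262),94),("keeper",(394,84),99)]: print(n,onz(c,*f(*q),z).round(1))
ex=(L[0]-L[3]+L[1]-L[2]);yaw=np.arctan2(ex[1],ex[0]);
ey=(L[0]-L[1]+L[3]-L[2]);print("yaw",yaw,np.arctan2(-ey[0],ey[1]))
s=state();print(s["t"])
# scene knob
sc=read_camera("scene");fs=lambda x,y:(190+(x+.5)/4-.5,190+(y+.5)/4-.5)
o1,d1=ray(sc,*fs(444,82));print("scene knob top",onz(sc,*fs(444,84),132).round(1))
for q in [(280,100),(505,100),(498,266),(252,264)]: print(onz(sc,*fs(*q),94).round(1))
E
```

```text
[[223.56827 415.39453]
 [309.88858 143.87787]
 [544.3893  218.43011]
 [458.069   489.94678]]
[[ 469.4   50.8   94. ]
 [ 604.2   11.8   94. ]
 [ 570.3 -105.2   94. ]
 [ 436.3  -64.9   94. ]]
H [520.04817272 -26.87103575  94.        ] [np.float64(120.3), np.float64(140.4), np.float64(121.8), np.float64(139.9)]
lid [[ 658.3   88.7   80. ]
 [ 575.8 -199.7   80. ]
 [ 382.  -144.7   80. ]
 [ 465.5  145.3   80. ]] [520.37609446 -27.5928663   80.        ] [np.float64(200.9), np.float64(300.0), np.float64(201.4), np.float64(301.8)]
corner [570.9  -8.9  94. ]
knob [504.4   8.1 132. ]
end [547.9 -73.7  94. ]
keeper [634.7 -29.   99. ]
yaw -0.28114740191693344 -0.2792666646248411
0.3
scene knob top [504.8   7.1 132. ]
[439.6 -69.9  94. ]
[473.2  46.1  94. ]
[609.1   8.3  94. ]
[ 574.9 -105.5   94. ]
```

Measurements agree. The housing centre is about (520,-27), with plate sides of 140 x 121 mm, and the box yaw is about -0.281. The slot's long leg lies at box y of about +30. The knob is near (504.5,7.7), which is about 15 mm along the leg. I'll align the tool to the box, shut the fingers and approach high.

Emit:
play_rows([
  [0,0,0,0,0,-0.092,0],
  [-0.028,-0.034,0,0,0,0,0],
  [-0.028,-0.034,0,0,0,0,0],
  [-0.028,-0.034,0,0,0,0,0],
  [-0.028,-0.034,0,0,0,0,0],
  [-0.028,-0.034,0,0,0,0,0],
  [-0.028,-0.034,0,0,0,0,0],
  [-0.028,-0.034,0,0,0,0,0],
])

```text
t: 1.15
eef_pos: [352.7, 293.8, 227.6]
tcp_rot: [3.14, 0.001, 2.873]
ft_force: [0.4, 0.5, 1.0]
opening: 0.385
```

Emit:
play_rows([
  [-0.027,-0.033,0,0,0,0.006,0],
  [-0.027,-0.033,0,0,0,0,0],
  [-0.027,-0.033,0,0,0,0,0],
  [-0.027,-0.033,0,0,0,0,0],
  [-0.027,-0.033,0,0,0,0,0],
  [-0.02,-0.025,0,0,0,0,0],
  [0,0,0,0,0,0,0],
])

```text
t: 1.85
eef_pos: [454.7, 55.2, 228.9]
tcp_rot: [3.138, 0.005, 2.862]
ft_force: [-0.2, -0.3, -0.8]
opening: 0.005
```

```bash
cat > st.py <<'E'
from h import *
s=state();y=-0.281;B=np.array([520.2,-27.2])
ex=np.array([np.cos(y),np.sin(y)]);ey=np.array([-ex[1],ex[0]])
d=s["eef_pos"][:2]-B;print("box xy",d@ex,d@ey,"z",s["eef_pos"][2],"rot",s["tcp_rot"],"f",s["ft_force"],"op",s["opening"],s["t"])
E
python3 st.py; python3 -c "
from h import *
for n in ('wrist','scene','top'):
  c=read_camera(n);cv2.imwrite('pics/%s1.png'%n,c['img'][:,:,::-1])"
```

```text
box xy -85.78281520815827 61.00782237823292 z 228.8621378349452 rot [3.13849761 0.00498509 2.86214858] f [-0.23656549 -0.31087896 -0.79546024] op 0.004856404928685714 1.85
```

View pics/wrist1.png

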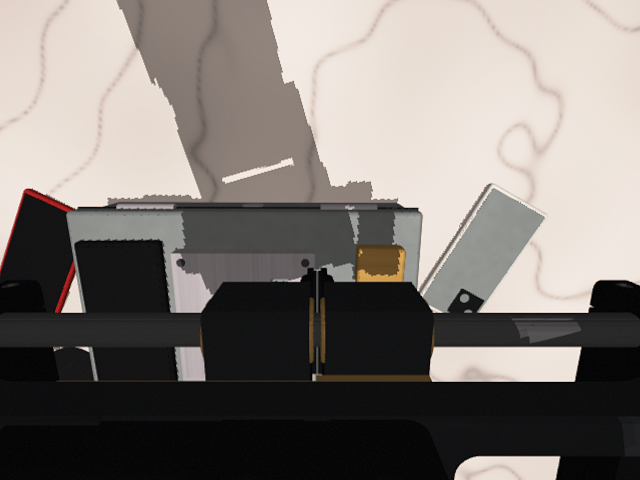

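The wrist view shows the box square to the tool, with the phone on the left and the padlock on the right. I'll move behind the knob and descend.

Emit:
play_rows([
  [-0.025,-0.031,0,0,0,0,0],
  [0,0,0,0,0,0,0],
  [0,0,0.04,0,0,0,0],
  [0,0,0.03,0,0,0,0],
  [0,0,0.012,0,0,0,0],
  [0,0,0,0,0,0,0],
])

```text
t: 2.6
eef_pos: [467.7, 28.7, 145.6]
tcp_rot: [3.137, 0.006, 2.874]
ft_force: [-0.4, 0.1, 0.3]
opening: 0.005
```

```bash
python3 st.py; python3 -c "
from h import *
c=read_camera('scene');cv2.imwrite('pics/s2.png',cv2.resize(c['img'][130:310,190:400,::-1],None,fx=3.3,fy=3.3))"
```

```text
box xy -65.89422516150805 39.12634026410302 z 145.6142298864492 rot [3.13677804 0.00616866 2.87408886] f [-0.38449946  0.14919442  0.31498966] op 0.005301779754360441 2.6
```

View pics/s2.png

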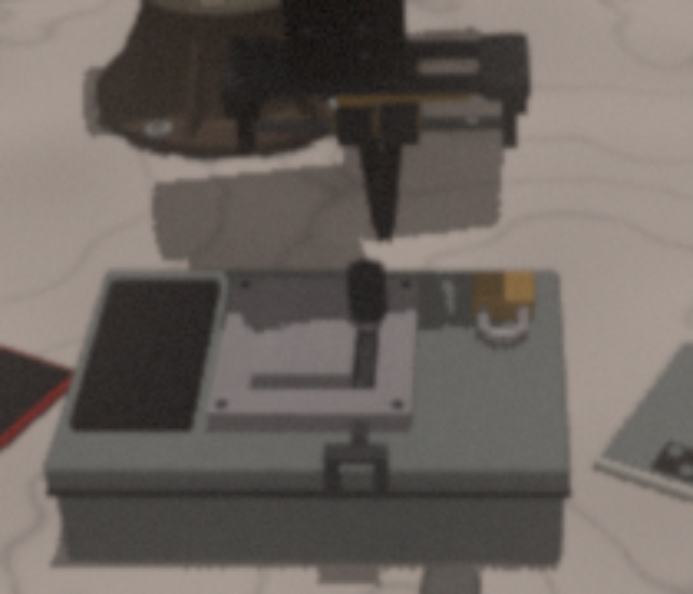

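The fingertip is behind the knob and about 9 mm too far to the padlock side. I'll correct that and descend to tip height of about 106.

Emit:
play_rows([
  [0,-0.009,0,0,0,0.012,0],
  [0,-0.002,0.018,0,0,0,0],
  [0,0,0.01,0,0,0,0],
  [0,0,0,0,0,0,0],
])

```text
t: 3.05
eef_pos: [466.0, 18.7, 121.0]
tcp_rot: [3.135, 0.013, 2.863]
ft_force: [0.2, -0.7, 0.1]
opening: 0.006
```

```bash
python3 st.py; python3 -c "
from h import *
c=read_camera('scene');cv2.imwrite('pics/s3.png',cv2.resize(c['img'][130:310,190:400,::-1],None,fx=3.3,fy=3.3))"
```

```text
box xy -64.77227594277329 29.048053607571063 z 120.99884789545725 rot [3.13546372 0.01259749 2.86328338] f [ 0.17398546 -0.71990293  0.10329544] op 0.005564306002071988 3.05
```

View pics/s3.png

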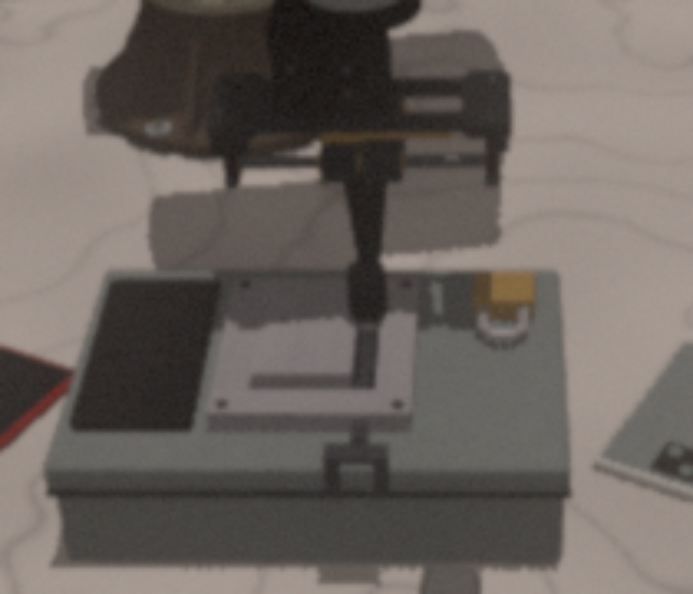

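The finger is directly behind the knob. I'll push along box +x, which is tool -x.

Emit:
play_rows([
  [-0.01,0,0,0,0,0,0],
  [-0.006,0,0,0,0,0,0],
  [-0.006,0,0,0,0,0,0],
  [-0.008,0,0,0,0,0,0],
  [-0.008,0,0,0,0,0,0],
])

```text
t: 3.6
eef_pos: [504.7, 7.7, 123.5]
tcp_rot: [3.135, 0.012, 2.863]
ft_force: [-2.6, 0.9, -1.5]
opening: 0.006
```

```bash
python3 st.py; python3 -c "
from h import *
c=read_camera('scene');cv2.imwrite('pics/s4.png',cv2.resize(c['img'][130:310,190:400,::-1],None,fx=3.3,fy=3.3))"
```

```text
box xy -24.530646226141954 29.243667424031322 z 123.54506065031038 rot [3.13545342 0.01188282 2.86347902] f [-2.60634308  0.89114931 -1.50814559] op 0.006143200103373214 3.6
```

View pics/s4.png

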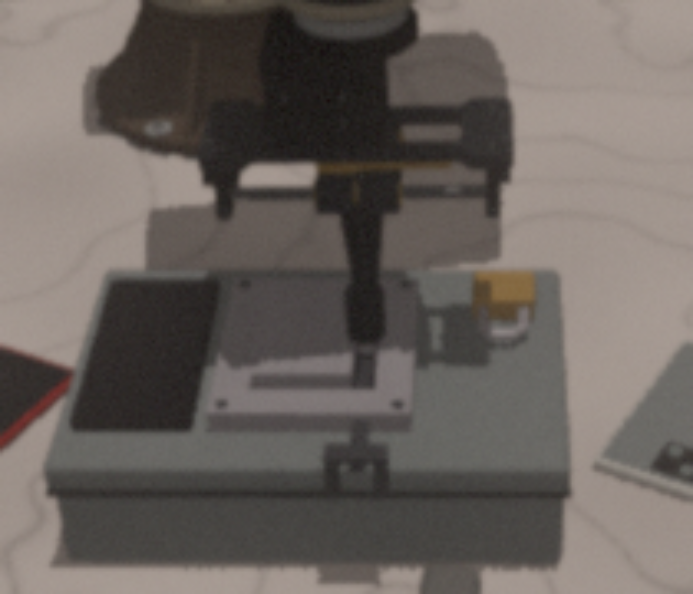

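The knob moves with about 2.7 N. Continuing, with a slight z correction.

Emit:
play_rows([
  [-0.008,0,0.002,0,0,0,0],
  [-0.008,0,0.001,0,0,0,0],
  [-0.007,0,0.001,0,0,0,0],
  [-0.006,0,0,0,0,0,0],
])

```text
t: 4.05
eef_pos: [536.5, -1.3, 120.0]
tcp_rot: [3.135, 0.014, 2.863]
ft_force: [-2.6, 0.6, 1.6]
opening: 0.003
```

```bash
python3 st.py
```

```text
box xy 8.48537855875049 29.381228402471592 z 120.01844167677481 rot [3.13519111 0.01374232 2.86320416] f [-2.59852772  0.58658202  1.64654639] op 0.0030372167359631647 4.05
```

Emit:
play_rows([
  [-0.005,0,0,0,0,0,0],
  [-0.003,0,0,0,0,0,0],
  [-0.002,0,0,0,0,0,0],
])

```text
t: 4.35
eef_pos: [545.5, -4.0, 119.8]
tcp_rot: [3.136, 0.009, 2.863]
ft_force: [-16.0, 5.4, 11.5]
opening: 0.004
```

```bash
python3 st.py; python3 -c "
from h import *
c=read_camera('scene');cv2.imwrite('pics/s5.png',cv2.resize(c['img'][130:310,190:400,::-1],None,fx=3.3,fy=3.3))"
```

```text
box xy 17.860235372821545 29.31163594027442 z 119.84910506844358 rot [3.13560441 0.00873281 2.86309399] f [-16.00839194   5.38039777  11.48008223] op 0.0037656613388079344 4.35
```

View pics/s5.png

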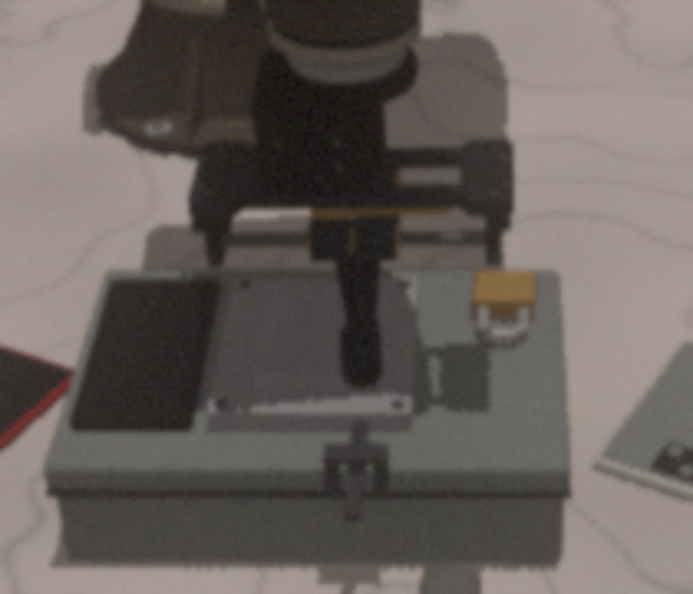

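The joint force rose to 17 N with the TCP at box x 17.9, where 18 was predicted, so the knob is at the corner. I'll back off and go round to its +y side.

Emit:
play_rows([
  [0.008,0,0,0,0,0,0],
  [0.015,0,0,0,0,0,0],
  [0.005,0.01,0,0,0,0,0],
  [0,0.02,0,0,0,0,0],
  [0,0.02,0,0,0,0,0],
  [0,0,0,0,0,0,0],
])

```text
t: 5.0
eef_pos: [533.9, 54.7, 120.8]
tcp_rot: [3.134, 0.014, 2.862]
ft_force: [-0.8, -0.9, -0.2]
opening: 0.007
```

```bash
python3 st.py; python3 -c "
from h import *
c=read_camera('scene');cv2.imwrite('pics/s6.png',cv2.resize(c['img'][130:310,190:400,::-1],None,fx=3.3,fy=3.3))"
```

```text
box xy -9.565719354890456 82.43669949823169 z 120.84679947877075 rot [3.13436739 0.01398249 2.86163022] f [-0.78458123 -0.92003735 -0.217332  ] op 0.007218588680774201 5.0
```

View pics/s6.png

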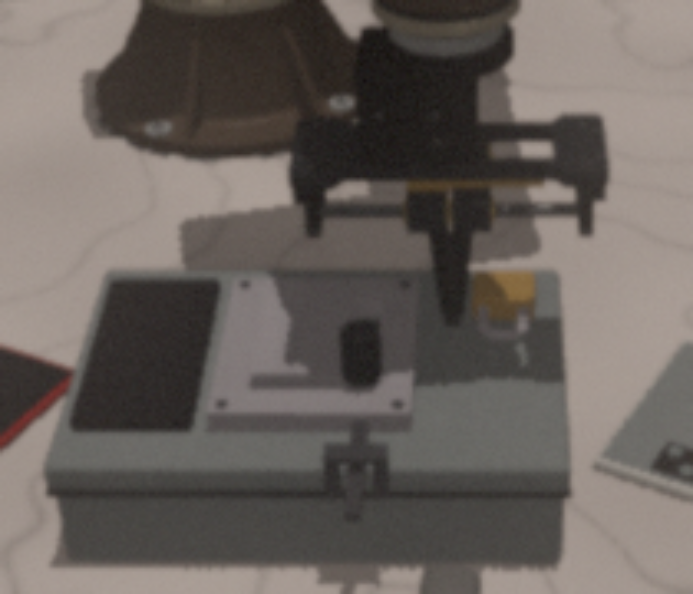

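The knob sits at the corner and the padlock is untouched. I'll line up at box x of about 40.

Emit:
play_rows([
  [-0.02,0,0,0,0,0,0],
  [-0.02,0,0,0,0,0,0],
  [-0.007,0,0,0,0,0,0],
  [0,0,0,0,0,0,0],
])

```text
t: 5.45
eef_pos: [579.8, 39.7, 121.4]
tcp_rot: [3.135, 0.014, 2.862]
ft_force: [0.2, -0.0, 0.6]
opening: 0.007
```

```bash
python3 st.py
```

```text
box xy 38.74746858113313 80.8233616317793 z 121.39602228354657 rot [3.13485007 0.01428114 2.8624187 ] f [ 0.16172678 -0.04482839  0.57524632] op 0.0066007882062001045 5.45
```

Emit:
play_rows([
  [0,-0.012,0,0,0,0,0],
  [0,-0.008,0,0,0,0,0],
  [0,-0.006,0,0,0,0,0],
  [0,-0.006,0,0,0,0,0],
  [0,-0.008,0,0,0,0,0],
  [0,-0.008,0.001,0,0,0,0],
  [0,-0.008,0.001,0,0,0,0],
])

```text
t: 6.15
eef_pos: [561.2, -17.9, 119.4]
tcp_rot: [3.134, 0.015, 2.862]
ft_force: [0.1, 1.7, 1.9]
opening: -0.0
```

```bash
python3 st.py; python3 -c "
from h import *
c=read_camera('scene');cv2.imwrite('pics/s7.png',cv2.resize(c['img'][130:310,190:400,::-1],None,fx=3.3,fy=3.3))"
```

```text
box xy 36.83107765334451 20.319081671774597 z 119.4306841242301 rot [3.13412755 0.01457011 2.86242611] f [0.05849257 1.68605061 1.93779826] op -2.5819726548186785e-05 6.15
```

View pics/s7.png

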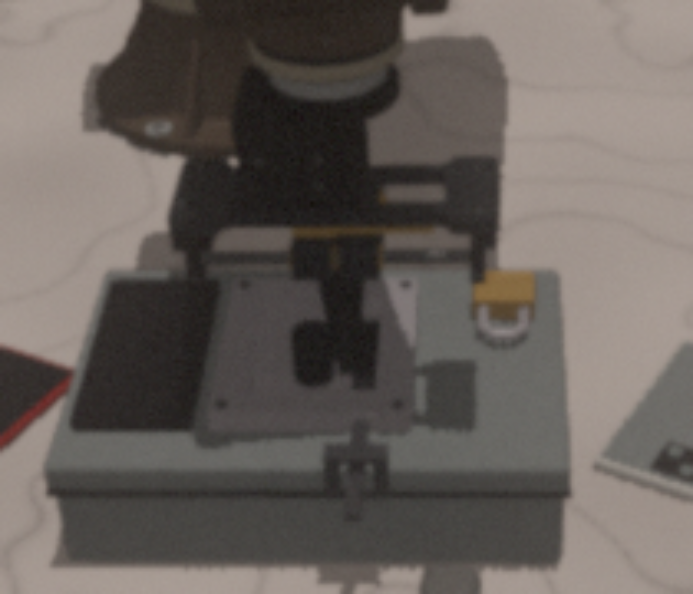

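The knob has entered the short leg at about 1.7 N. Continuing.

Emit:
play_rows([
  [-0.002,-0.007,0,0,0,0,0],
  [0,-0.006,0,0,0,0,0],
  [0,-0.005,0,0,0,0,0],
  [0,-0.003,0,0,0,0,0],
])

```text
t: 6.6
eef_pos: [556.3, -41.2, 118.9]
tcp_rot: [3.134, 0.013, 2.862]
ft_force: [-0.3, 2.1, 1.7]
opening: 0.004
```

```bash
python3 st.py
```

```text
box xy 38.522782783124775 -3.4547991223614014 z 118.92491558244822 rot [3.13438968 0.01292636 2.86182574] f [-0.32269844  2.13585077  1.69408001] op 0.004249834436720982 6.6
```

Emit:
play_rows([
  [0,-0.003,0,0,0,0,0],
  [0,-0.002,0,0,0,0,0],
])

```text
t: 6.8
eef_pos: [554.7, -46.5, 118.9]
tcp_rot: [3.134, 0.013, 2.862]
ft_force: [-0.3, 2.2, 2.1]
opening: 0.007
```

```bash
python3 st.py
```

```text
box xy 38.494025725164406 -9.00145175732882 z 118.93602750962854 rot [3.13444128 0.01286414 2.86177041] f [-0.28548369  2.15910774  2.06807294] op 0.007445186798526552 6.8
```

Emit:
play_rows([
  [0,-0.002,0,0,0,0,0],
  [0,-0.002,0,0,0,0,0],
])

```text
t: 7.0
eef_pos: [553.9, -49.6, 119.1]
tcp_rot: [3.133, 0.013, 2.861]
ft_force: [2.5, 15.6, 4.0]
opening: 0.008
```

```bash
python3 st.py; python3 -c "
from h import *
c=read_camera('scene');cv2.imwrite('pics/s8.png',cv2.resize(c['img'][130:310,190:400,::-1],None,fx=3.3,fy=3.3))"
```

```text
box xy 38.59527995308312 -12.207178595068712 z 119.08308401987462 rot [3.13275252 0.01345961 2.8612697 ] f [ 2.54489746 15.61704977  4.04248152] op 0.007769673295407209 7.0
```

View pics/s8.png

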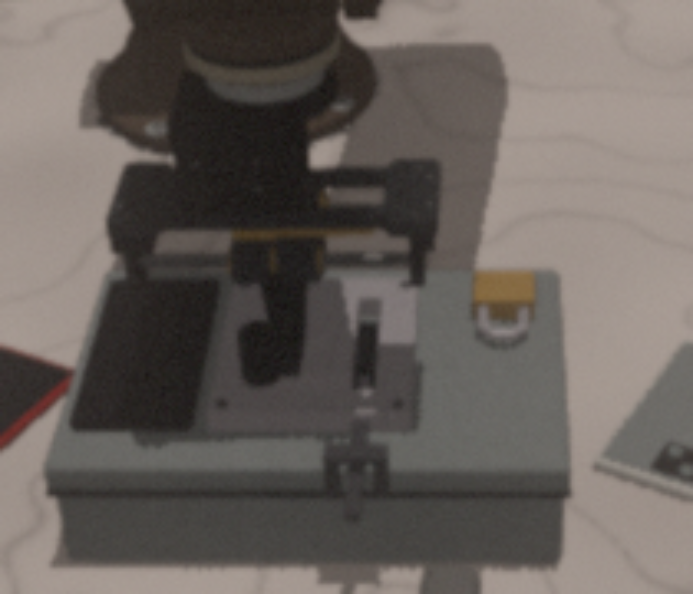

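The force rose to 15.8 N with the TCP at y = -12, so the knob is at the end stop. I'll hold briefly, then back straight off and rise.

Emit:
play_rows([
  [0,0,0,0,0,0,0],
  [0,0.006,0,0,0,0,0],
  [0,0.015,0,0,0,0,0],
  [0,0.015,0,0,0,0,0],
  [0,0,-0.03,0,0,0,0],
  [0,0,-0.04,0,0,0,0],
  [0.02,0.03,-0.03,0,0,0,0],
  [0.02,0.04,-0.01,0,0,0,0],
])

```text
t: 7.85
eef_pos: [544.7, 68.2, 230.9]
tcp_rot: [3.133, 0.009, 2.858]
ft_force: [0.4, 1.0, -1.1]
opening: 0.006
```

Emit:
play_rows([
  [0.01,0.045,0,0,0,0,0],
  [0.01,0.045,0,0,0,0,0],
  [0.01,0.045,0,0,0,0,0],
  [0.01,0.04,0,0,0,0,0],
  [0.01,0.02,0,0,0,0,0],
  [0,0,0,0,0,0,0],
  [0,0,0,0,0,0,0],
  [0,0,0,0,0,0,0],
])

```text
t: 8.65
eef_pos: [547.7, 288.7, 235.1]
tcp_rot: [3.132, 0.015, 2.866]
ft_force: [-0.4, -0.2, 0.3]
opening: 0.004
```

```bash
python3 st.py; python3 -c "
from h import *
c=read_camera('scene');cv2.imwrite('pics/s9.png',cv2.resize(c['img'][130:310,190:400,::-1],None,fx=3.3,fy=3.3))
c=read_camera('top');cv2.imwrite('pics/t9.png',cv2.resize(c['img'][195:345,250:440,::-1],None,fx=4,fy=4,interpolation=2))"
```

```text
box xy -61.17431025842393 311.13430055206567 z 235.07249179732585 rot [3.1321496  0.01483884 2.8663592 ] f [-0.39535596 -0.21352112  0.27945804] op 0.0036454624655265014 8.65
```

View pics/s9.png

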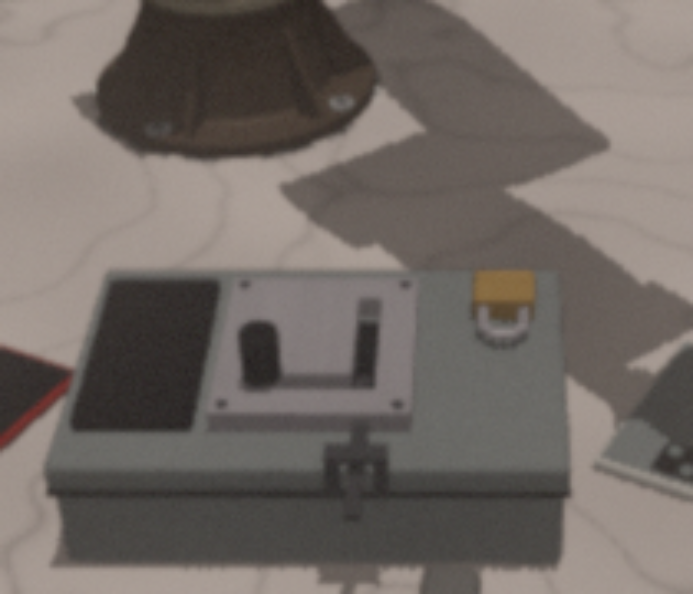

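View pics/t9.png

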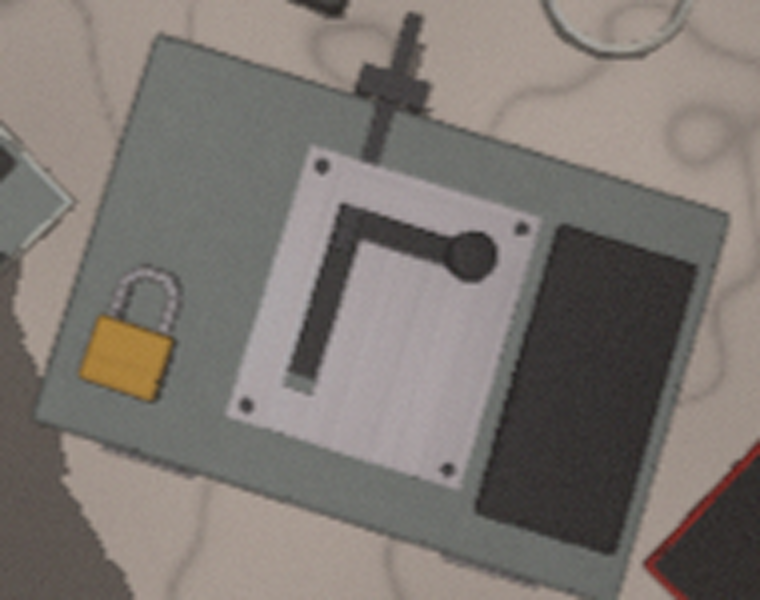

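The knob is at the closed end, at crop (470,256), and the bolt passes through the keeper. The phone and padlock are unmoved. One numeric check, then hand in.

```bash
python3 - <<'E'
from h import *
c=read_camera("top");p=onz(c,250+470.5/4-.5,195+256.5/4-.5,132)
y=-0.281;d=p[:2]-[520.2,-27.2];print(p,"box",d@[np.cos(y),np.sin(y)],d@[-np.sin(y),np.cos(y)])
E
python3 st.py; python3 -c "
from cell import *
print(job_done())"
```

```text
[549.36340673 -64.92876739 132.        ] box 38.48238934973465 -28.1614966026767
box xy -60.65377259601282 310.5808543015431 z 235.2411465608131 rot [3.13190949 0.01499429 2.86512817] f [-0.09792515 -0.20088331  0.25278022] op 0.0033427246774470586 8.8
the job is handed in; nothing more can be done
None
```

The box is locked. With the shut fingertips I pushed the knob along the long leg to the corner, then down the short leg to its closed end. I then took the hand away and handed the job in at about 8.8 s.

- **Force:** sliding the knob took 2–3 N. The highest reading was about 20 N at the corner (17 N sideways), and it was about 16 N at the end stop, against the 40 N limit.
- **Final position:** the last top picture puts the knob at box (38.5, -28.2) mm. I expected about (40, -30), taking the slot's end from the measured geometry. That is within 2 mm, about as good as the camera calibration, and the force rise at the end stop agrees with it.
- **Surroundings:** the bolt passes through the keeper, and the phone on the lid and the padlock look unmoved. I did not measure the other items on the table; the arm stayed clear of them throughout.
- **Not checked directly:** the knob's height was not measured, but nothing in the pictures shows it drawn up. The hand is well clear, with the force reading near zero.

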